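# Catch the order pager from its spring dispenser

## Task

On the snack stall, press the dispenser's flat side key down with one finger so that the order pager puck springs out, and stop the puck with the other finger before any part of it slides past the open end of the chute. Finish holding like that for the waiting customer: key still down under the one finger, puck lying flat and still on the chute, out of its pocket, resting gently against the other. Do not lift or squeeze the puck, and leave everything else on the table where it stands.

Things in the scene. Friction and masses are not known exactly. Their poses are not given: they have to be found in the camera images.
- dispenser: Low white pager dispenser with a flat steel chute, fixed to the table; 225 mm long, 68 mm wide, plus a 30 mm high key block on its -y side. Origin on the table under the centre of the pocket where the puck starts; z up, the chute runs along -x from the pocket. White spring housing from x = 40 to 120 mm, its top 68 mm above the table.
- chute_end (a point): Middle of the chute floor at its open end: x = -105 mm, y = 0, 30 mm above the table in the dispenser's frame. The floor is flat and slippery. Low side walls (inner faces at y = +-27 mm, outer at +-32 mm) stand 6 mm above it. An unstopped puck flies off here about 0.2 s after its release, so the stopping finger must already wait in front of the puck.
- plunger (a joint): Spring plunger behind the puck, travel in m along the dispenser's -x, from 0 to 0.082. It pushes the puck out with about 2 to 2.7 N and keeps pushing it over this whole travel, so a stopped puck leans on the finger that stops it.
- gate_top (a point): Middle of the top edge of the gate, a steel plate 30 mm wide and 4 mm thick that is part of the key: it stands 7 mm above the chute floor just in front of the puck (dispenser x = -26 to -30 mm) and sinks with the key. The puck is let go when the key is about 7 mm down.
- key_pad (a point): Centre of the top face of the key, a flat aluminium plate 45 mm (dispenser x) by 35 mm (dispenser y), 8 mm thick, beside the chute on the dispenser's -y side: at x = -57.5, y = -62.5 mm of the dispenser, 50 mm above the table when up (20 mm above the chute floor) and 40 mm when fully down. Straight across from it, at y = 0, is clear chute in front of the puck.
- key (a joint): Key travel in m: 0 up, 0.010 fully down (rigid stop). It takes about 2 N to start and 4 N at the bottom, and springs back when let go.
- puck: The order pager in the dispenser: black plastic disc, 50 mm diameter, 24 mm high, about 120 g. Origin at the centre of its underside; starts at the dispenser's origin, on the chute floor (30 mm above the table), so its front rim is at dispenser x = -25 mm and its top 54 mm above the table.
- spare_puck: A second, equal pager disc (50 mm diameter, 24 mm high) lying on the table beside the dispenser; to be left alone. Origin at the centre of its underside.
- cup_a: Paper cup of roast chestnuts, rim 70 mm diameter, 75 mm high (nuts to 83 mm); left alone. Origin at the centre of its underside.
- cup_b: Paper cup of chestnuts like cup_a; left alone.
- cup_c: Paper cup of chestnuts like cup_a; left alone.
- stapler: Desk stapler, 130 x 34 mm, 46 mm high, long along its x; left alone. Origin at the centre of its underside.
- marker: Thick marker pen lying on the table, 125 mm long along its x, 16 mm high; left alone. Origin on its underside, 45 mm from its blunt end.
There are look-alikes about, which are no part of the job. Leave any purple or red look-alike of the puck alone.

How it is judged:
By the outcome, as a careful person would: the job done as asked, in the order asked, and still so for the second after the job is handed in, while the arm keeps its last pose, push and grip.
It also fails if it takes over 32 s, if anything falls off the work surface, if the arm or the gripper's body presses on something with over 40 N, if the wrist force passes 120 N, or if a joint passes its speed limit or range.

## Robot

A 7-joint arm with a two-finger parallel gripper is mounted at the origin on the work surface. World frame = base frame: x ahead of the robot, y to its left, z up, the work surface at z = 0. Lengths are in m, angles in rad, forces in N, time in s.
With the tool pointing down it reaches from about 0.425 to 0.875 m from the base axis. Payload 4.7 kg.
Tool frame: the origin (TCP) lies midway between the tips of the shut fingers; the grasp point (between the pads) lies 19 mm behind it; x points along the fingers, z is the direction in which the jaws open and shut, and the axes are right-handed (so a half turn about x gives the same grasp; the last joint's range is limited). The gripper opens to 85 mm and grips with 20 to 120 N. Pads are 22 mm wide; open, the fingers measure 114 mm over their backs; the gripper's body (76 mm by 85 mm) begins 54 mm behind the grasp point. The pads swing forward as they close: fully open they stand 13 mm farther back than shut.
Start: joints at [1.316, 0.321, -0.07, 1.45, 0.023, 1.371, -0.057], TCP at [0.173, -0.627, 0.231] pointing down, gripper open.
Joint ranges: [-2.86, 2.86], [-0.3, 2.09], [-1.38, 1.24], [0.06, 2.45], [-1.56, 4.7], [0.09, 2.05], [-2.69, 2.69]. Speed limits (rad/s): [2.57, 2.57, 3.14, 3.14, 3.14, 3.14, 3.14].

## Interface

Orientations are given as a 3x3 rotation matrix whose columns are the frame's x, y, z axes.
In Python, from rig import arm gives the robot as it stands.
- The arm moves only by the tool arm_command, never from a script. Its argument "steps" is a list of rows, each a list of 3 entries, a list of its own where there are three numbers: the gripper's target within -1 to 1 (shut at 1, half-way at 0, fully open at -1), then the shift along the tool's x, y, z in m, then the turn, a rotation vector about the tool's x, y, z in degrees. A call has 1 to 20 rows; each row is the pose to reach, as a shift and turn from the pose measured when the call began, along the tool's axes at that moment; what a row does not reach only later rows make up. A row lasts 1/12 s, in which the tool goes at most 41.7 mm and 7.16 degrees, less where a joint would pass 70% of its speed; a pose out of reach is approached as far as the arm can. A call with a gripper value outside its range is refused whole. The fingers move at their own pace and stop on an object; "grip_force" is the grip in N (left out, the last holds). Time passes only in rows, so rows that repeat a pose let the fingers close. It gives the time, the measured TCP pose, the force and the opening at its end, in the units of the state.
- arm.get_state(): the state, without advancing time (a new reading comes with each control period).
- arm.grab_frame(name): name is "scene" or "top" or "wrist"; returns the picture (420x560x3 uint8, red, green, blue); there is no depth.
- arm.camera_model(name): a dict with "vfov" (degrees; the focal length in pixels is half the picture's height over the tangent of half this angle, whatever the lens; pixels are square), "cx", "cy" (the principal point, pixels), "world_to_cam" (4x4, takes a point from world to camera coordinates); the wrist camera has in their place "hand_eye" (4x4, takes a point from camera to tool coordinates, whose origin is the TCP and whose axes are the tool frame's). Camera axes: x right, y up, looking along -z (the intrinsics and any distortion apply to the point x, -y, -z); pixel columns grow to the right and rows downward; lengths in m; the calibration is good to about 2 mm. A picture is of the moment at which its call begins: read the wrist's pose just before it. camera_model takes no time and is no camera call.
- arm.finish_job(): hands the job in, once; it reports no verdict.
The state is a dict: "clock": time; "joints": joint angles; "joint_velocities": joint speeds; "joint_efforts": joint torques, N m; "position": TCP position; "eef_rot": TCP orientation; "wrist_force": force on the tool from outside, world axes, zero at the start; "torque": the same for the moment, N m; "finger_gap": finger opening in m.
Only numpy, scipy, OpenCV 4.12 (cv2) and the standard library are available. Lean on these libraries where they do the work, as an engineer would, in place of code of your own. Each camera call takes 0.05 s, during which the arm holds its last target.

## Working session

There is one attempt and no reset: what is moved stays moved. The work goes in short steps, Python scripts to look and compute and a tool call to move; the robot and the scene stay as the last step left them, time stands still between calls to the robot, and variables do not carry over. Pictures are saved under pics/ and viewed, and the job is handed in when it is done.

Besides the shell and the picture viewer there is one more tool, called after "Request:" as name([rows], argument=value, ...), one row to a line, values as JSON. arm_command: Moves the arm, as the interface text tells. Its arguments: {"type":"object","properties":{"steps":{"type":"array","items":{"type":"array"}},"grip_force":{"type":"number"}},"required":["steps"]}

```bash
ls; mkdir -p pics
python3 - <<'E'
from rig import arm
import cv2,json
print(arm.get_state())
for n in ["scene","top","wrist"]:
    f=arm.grab_frame(n); cv2.imwrite(f"pics/{n}0.png",f[:,:,::-1]); print(n,arm.camera_model(n))
E
```

```text
pics
{'clock': 0.0, 'joints': array([ 1.31610061,  0.32182365, -0.07005573,  1.45166225,  0.02261149,
        1.37077175, -0.05692059]), 'joint_velocities': array([-6.90086242e-04, -9.10647328e-04, -5.35371103e-05, -7.15188128e-04,
       -3.15790824e-04,  7.13539060e-04,  7.23361987e-04]), 'joint_efforts': array([-8.54700593e-04, -4.93584931e+01, -3.83008216e-01, -3.14337695e+01,
        1.27681103e-02,  1.14540444e-02, -4.28014019e-06]), 'position': array([ 0.17241396, -0.62617448,  0.23022924]), 'eef_rot': array([[-6.10568142e-04,  9.64095508e-01,  2.65555038e-01],
       [ 1.77665303e-03,  2.65555714e-01, -9.64093878e-01],
       [-9.99998235e-01, -1.16845846e-04, -1.87500306e-03]]), 'wrist_force': array([-0.23113015,  0.450551  , -0.47191762]), 'torque': array([-0.00070519, -0.03789919,  0.00239943]), 'finger_gap': 0.08522006182450158}
scene {'vfov': 46.18173691325951, 'cx': 276.8623379748087, 'cy': 207.9457984190035, 'world_to_cam': array([[ 0.51563049,  0.85654816,  0.02122386, -0.32717979],
       [-0.58443493,  0.33349238,  0.73974228,  0.29727093],
       [ 0.62654689, -0.3
[... 182 characters left out ...]
'world_to_cam': array([[-0.01548962, -0.99971657, -0.01807891,  0.05102908],
       [ 0.98915526, -0.01796211,  0.14577116, -0.5774513 ],
       [-0.14605458, -0.01562491,  0.98915313, -0.90603508],
       [ 0.        ,  0.        ,  0.        ,  1.        ]])}
wrist {'vfov': 69.79417614213561, 'cx': 276.6784074700139, 'cy': 208.00546146700324, 'hand_eye': array([[-5.83292378e-04,  2.87246160e-01, -9.57856619e-01,
        -1.42834127e-01],
       [ 4.74178958e-04,  9.57856754e-01,  2.87245912e-01,
         7.32755358e-02],
       [ 9.99999717e-01, -2.86647103e-04, -6.94916629e-04,
        -1.34911810e-04],
       [ 0.00000000e+00,  0.00000000e+00,  0.00000000e+00,
         1.00000000e+00]])}
```

View pics/scene0.png

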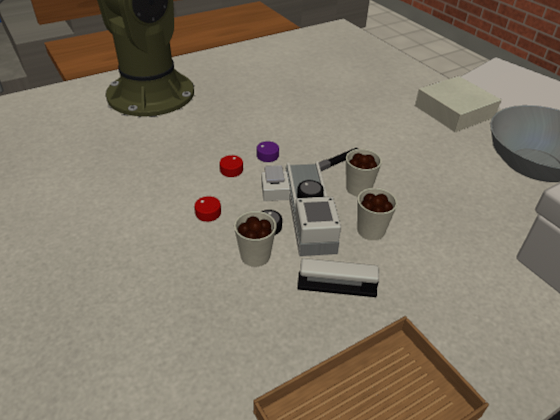

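View pics/top0.png

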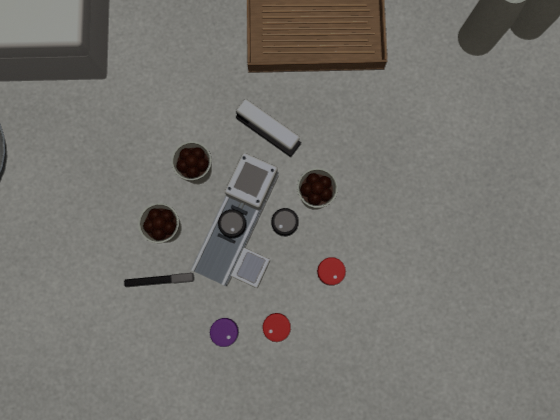

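View pics/wrist0.png

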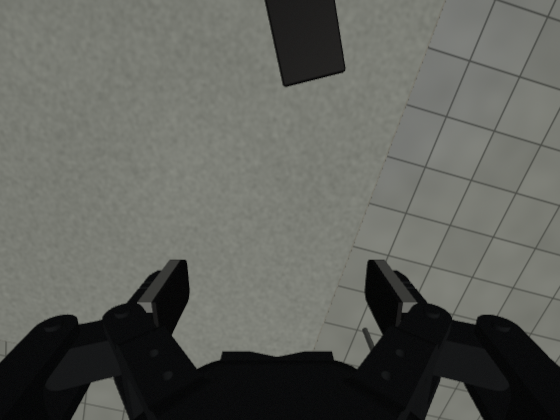

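Run:
```python
import cv2
f=cv2.imread('pics/top0.png'); c=f[145:295,175:295]
cv2.imwrite('pics/topz.png',cv2.resize(c,None,fx=4.8,fy=4,interpolation=cv2.INTER_CUBIC) if 0 else cv2.resize(c,None,fx=4,fy=4,interpolation=cv2.INTER_CUBIC))
f=cv2.imread('pics/scene0.png'); c=f[140:270,220:400]
cv2.imwrite('pics/scz.png',cv2.resize(c,None,fx=4,fy=4,interpolation=cv2.INTER_CUBIC))
```

```text
(no output)
```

View pics/topz.png

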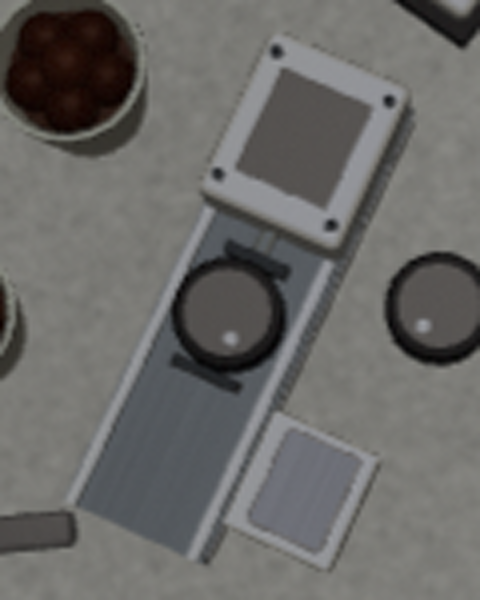

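View pics/scz.png

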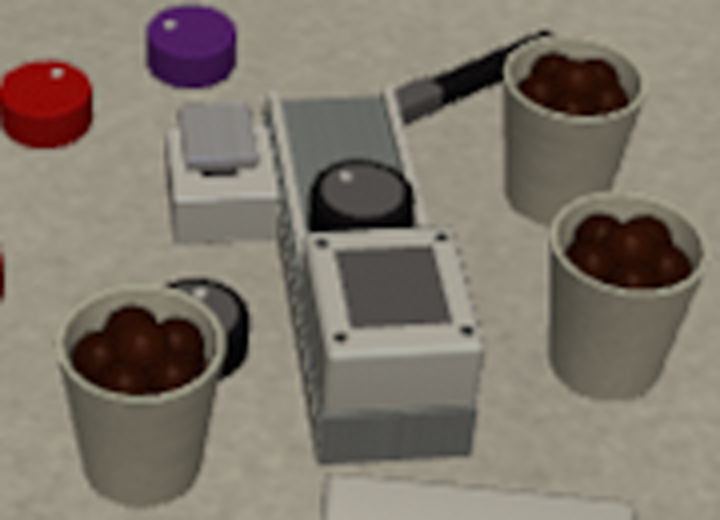

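```bash
cat > h.py <<'E'
import numpy as np
from rig import arm
def ray(name,u,v):
    m=arm.camera_model(name); f=210/np.tan(np.radians(m['vfov']/2))
    d=np.array([(u-m['cx'])/f,-(v-m['cy'])/f,-1.])
    if name=='wrist':
        s=arm.get_state(); T=np.eye(4);T[:3,:3]=s['eef_rot'];T[:3,3]=s['position']; C=T@m['hand_eye']
    else: C=np.linalg.inv(m['world_to_cam'])
    return C[:3,3],C[:3,:3]@d
def onplane(name,u,v,z):
    o,d=ray(name,u,v); return o+d*(z-o[2])/d[2]
def proj(name,p):
    m=arm.camera_model(name); f=210/np.tan(np.radians(m['vfov']/2))
    if name=='wrist':
        s=arm.get_state(); T=np.eye(4);T[:3,:3]=s['eef_rot'];T[:3,3]=s['position']; W=np.linalg.inv(T@m['hand_eye'])
    else: W=m['world_to_cam']
    q=W@np.append(p,1); return m['cx']+f*q[0]/-q[2], m['cy']-f*q[1]/-q[2]
def fit(P,Q): # disp->world 2D rigid
    P,Q=np.array(P),np.array(Q); a=P-P.mean(0); b=Q-Q.mean(0)
    th=np.arctan2((a[:,0]*b[:,1]-a[:,1]*b[:,0]).sum(),(a*b).sum())
    R=np.array([[np.cos(th),-np.sin(th)],[np.sin(th),np.cos(th)]]); t=Q.mean(0)-R@P.mean(0)
    return th,R,t,(P@R.T+t-Q)*1000
E
python3 - <<'E'
from h import *
def go(name,off,pts):
    P=[];Q=[]
    for u,v,z,x,y in pts:
        q=onplane(name,off[0]+(u+.5)/4-.5,off[1]+(v+.5)/4-.5,z/1000); P.append((x/1000,y/1000));Q.append(q[:2])
    th,R,t,r=fit(P,Q); print(name,np.degrees(th),t,'\n',r.round(1))
go('top',(175,145),[(278,35,68,120,34),(412,92,68,120,-34),(203,190,68,40,34),(340,248,68,40,-34),(229,313,54,0,0),(306.5,490,50,-57.5,-62.5),(75,505,30,-105,27),(190,554,30,-105,-27),(206,373,37,-28,0)])
go('scene',(220,140),[(305,240,68,40,-34),(452,232,68,40,34),(361,187,54,0,0),(320,354,68,120,-34),(482,344,68,120,34),(218,134,50,-57.5,-62.5),(265,95,36,-105,-32),(392,90,36,-105,32)])
E
```

```text
top -25.882051766931145 [0.57101523 0.10713454] 
 [[ 3.7  0.6]
 [ 0.7 -2.4]
 [ 0.1  2.5]
 [-3.1  0.3]
 [ 1.2 -0.9]
 [-0.6  0.8]
 [-0.5 -1.4]
 [-1.8  0.9]
 [ 0.2 -0.4]]
scene -25.575256864941974 [0.57565561 0.10590952] 
 [[-5.   0.8]
 [-3.6  2.2]
 [ 5.3 -3.5]
 [ 3.5 -0.3]
 [ 4.1 -1.2]
 [-1.9  0.1]
 [-0.8  1.5]
 [-1.5  0.4]]
```

```bash
cat >> h.py <<'E'
def dispR(thdeg,t):
    a=np.radians(thdeg); return np.array([[np.cos(a),-np.sin(a)],[np.sin(a),np.cos(a)]]),np.array(t)
def plan(pos,yawdeg=None):
    """delta of target in present tool axes; yaw = world angle of tool z, tool x down"""
    from scipy.spatial.transform import Rotation as Ro
    s=arm.get_state(); R=s['eef_rot']; d=R.T@(np.array(pos)-s['position'])
    a=np.radians(yawdeg); z=np.array([np.cos(a),np.sin(a),0]); x=np.array([0,0,-1.]); T=np.column_stack([x,np.cross(z,x),z])
    return d.round(4), Ro.from_matrix(R.T@T).as_rotvec(degrees=True).round(2)
E
python3 - <<'E'
from h import *
R,t=dispR(-25.8,(.571,.107))
g=R@[-.064,-.031]+t; print(g)
s=arm.get_state(); a0=-74.6
r0=np.hypot(*s['position'][:2]); a1=np.degrees(np.arctan2(g[1],g[0])); r1=np.hypot(*g)
for k in range(1,7):
    q=k/6; az=np.radians(a0+(a1-a0)*q); r=max(r0+(r1-r0)*q,0)
    print(plan((r*np.cos(az),r*np.sin(az),.20),a0+(64.2-a0)*q))
E
```

```text
[0.49988743 0.10694491]
(array([ 0.0305,  0.1563, -0.0428]), array([-2.313e+01, -9.000e-02, -1.000e-02]))
(array([ 0.0306,  0.2916, -0.1212]), array([-4.626e+01, -8.000e-02, -3.000e-02]))
(array([ 0.0308,  0.3984, -0.2274]), array([-6.94e+01, -8.00e-02, -5.00e-02]))
(array([ 0.031 ,  0.4716, -0.3524]), array([-9.253e+01, -7.000e-02, -7.000e-02]))
(array([ 0.0312,  0.5088, -0.4865]), array([-1.1566e+02, -6.0000e-02, -8.0000e-02]))
(array([ 0.0314,  0.5104, -0.6199]), array([-1.388e+02, -4.000e-02, -1.000e-01]))
```

Request:
arm_command([
  [-0.1,[0,0.04,-0.01],[-6,0,0]],
  [-0.1,[0,0.08,-0.02],[-12,0,0]],
  [-0.1,[0,0.12,-0.032],[-18,0,0]],
  [-0.1,[0,0.156,-0.043],[-23,0,0]],
  [-0.1,[0,0.19,-0.062],[-29,0,0]],
  [-0.1,[0,0.224,-0.082],[-35,0,0]],
  [-0.1,[0,0.258,-0.102],[-41,0,0]],
  [-0.1,[0,0.291,-0.121],[-46,0,0]],
  [-0.1,[0,0.318,-0.148],[-52,0,0]],
  [-0.1,[0,0.345,-0.174],[-58,0,0]],
  [-0.1,[0,0.372,-0.2],[-64,0,0]],
  [-0.1,[0,0.398,-0.227],[-69,0,0]],
  [-0.1,[0,0.416,-0.258],[-75,0,0]],
  [-0.1,[0,0.435,-0.29],[-81,0,0]],
  [-0.1,[0,0.453,-0.321],[-87,0,0]],
  [-0.1,[0,0.472,-0.352],[-93,0,0]],
  [-0.1,[0,0.481,-0.386],[-98,0,0]],
  [-0.1,[0,0.49,-0.42],[-104,0,0]],
  [-0.1,[0,0.5,-0.453],[-110,0,0]],
  [-0.1,[0,0.509,-0.486],[-116,0,0]],
])

```text
clock: 1.82
position: [0.5337, -0.0208, 0.231]
eef_rot: [[-0.001, -0.665, 0.747], [0.001, 0.747, 0.665], [-1.0, 0.001, 0.0]]
wrist_force: [0.4, -0.1, 0.2]
finger_gap: 0.0466
```

Run:
```python
from h import *
s=arm.get_state(); print(s['clock'],s['position'],s['finger_gap'],s['wrist_force'])
print(plan((.4999,.1069,.15),64.2))
```

```text
1.8167 [ 0.53374631 -0.0208241   0.2310122 ] 0.046553830795651674 [ 0.39608448 -0.09174314  0.22613231]
(array([0.0812, 0.1178, 0.0597]), array([-22.5 ,   0.03,  -0.06]))
```

Request:
arm_command([
  [-0.13,[0,0.03,0.015],[-6,0,0]],
  [-0.13,[0.015,0.06,0.03],[-12,0,0]],
  [-0.13,[0.03,0.09,0.045],[-18,0,0]],
  [-0.13,[0.05,0.118,0.06],[-22.5,0,0]],
  [-0.13,[0.08,0.118,0.06],[-22.5,0,0]],
  [-0.13,[0.081,0.118,0.06],[-22.5,0,0]],
  [-0.13,[0.081,0.118,0.06],[-22.5,0,0]],
  [-0.13,[0.081,0.118,0.06],[-22.5,0,0]],
])

```text
clock: 2.48
position: [0.5008, 0.1063, 0.151]
eef_rot: [[0.0, -0.899, 0.437], [0.001, 0.437, 0.899], [-1.0, 0.0, 0.001]]
wrist_force: [-0.3, 0.3, 0.4]
finger_gap: 0.0485
```

Run:
```python
from h import *
import cv2
s=arm.get_state(); print(s['clock'],s['position'],s['finger_gap'],s['wrist_force'])
R,t=dispR(-25.8,(.571,.107))
for n in ['wrist','top']:
    f=arm.grab_frame(n)[:,:,::-1].copy()
    cv2.imwrite(f'pics/{n}1.png',f)
    for x,y,z in [(0,0,54),(-28,0,37),(-57.5,-62.5,50),(-105,27,30),(-105,-27,30)]:
        w=R@[x/1000,y/1000]+t; u=proj(n,[*w,z/1000]); cv2.circle(f,tuple(int(round(a)) for a in u),2,(0,255,0),-1)
    cv2.imwrite(f'pics/{n}1m.png',f)
```

```text
2.4833 [0.50080024 0.1062799  0.15101465] 0.048530099331095596 [-0.26555199  0.28244148  0.40827307]
```

View pics/wrist1m.png

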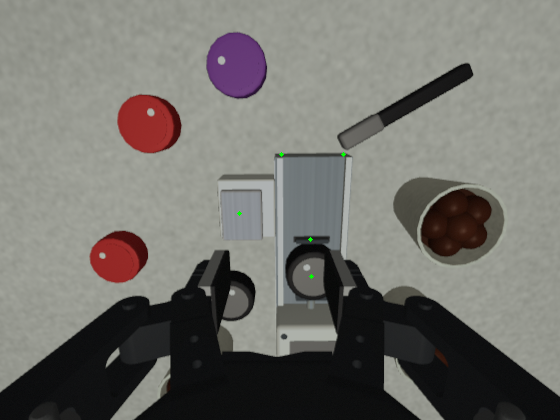

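View pics/top1m.png

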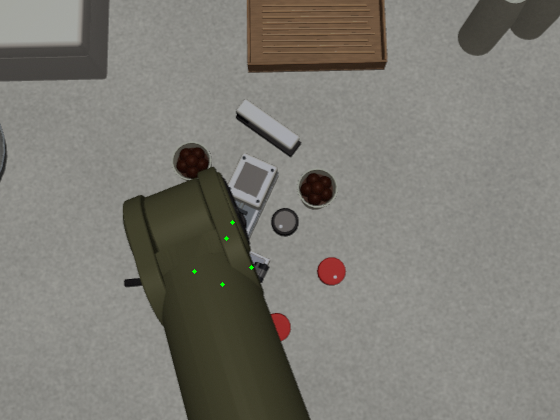

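Run:
```python
from h import *
R,t=dispR(-25.8,(.571,.107))
s=arm.get_state(); print(R.T@(s['position'][:2]-t))
g=R@[-.064,-.031]+t
print(plan((*g,.06),64.2))
```

```text
[-0.06230619 -0.03088633]
(array([ 0.0917,  0.0018, -0.0003]), array([-0.14,  0.11,  0.07]))
```

Request:
arm_command([
  [-0.13,[0.03,0.002,0],[0,0,0]],
  [-0.13,[0.06,0.002,0],[0,0,0]],
  [-0.13,[0.08,0.002,0],[0,0,0]],
  [-0.13,[0.09,0.002,0],[0,0,0]],
  [-0.13,[0.09,0.002,0],[0,0,0]],
  [-0.13,[0.09,0.002,0],[0,0,0]],
])

```text
clock: 3.08
position: [0.5007, 0.1071, 0.0627]
eef_rot: [[0.003, -0.899, 0.438], [0.002, 0.438, 0.899], [-1.0, -0.002, 0.003]]
wrist_force: [0.1, 0.5, -0.4]
finger_gap: 0.0483
```

Run:
```python
from h import *
import cv2
s=arm.get_state(); print(s['clock'],s['position'],s['finger_gap'],s['wrist_force'])
R,t=dispR(-25.8,(.571,.107)); print(R.T@(s['position'][:2]-t))
for n in ['wrist','scene']:
    f=arm.grab_frame(n)[:,:,::-1].copy()
    cv2.imwrite(f'pics/{n}2.png',f if n=='wrist' else cv2.resize(f[80:280,200:420],None,fx=3,fy=3,interpolation=cv2.INTER_CUBIC))
```

```text
3.0833 [0.50074501 0.10712861 0.06266564] 0.04828128405697753 [ 0.13368777  0.53925769 -0.42134998]
[-0.06330786 -0.03046137]
```

View pics/wrist2.png

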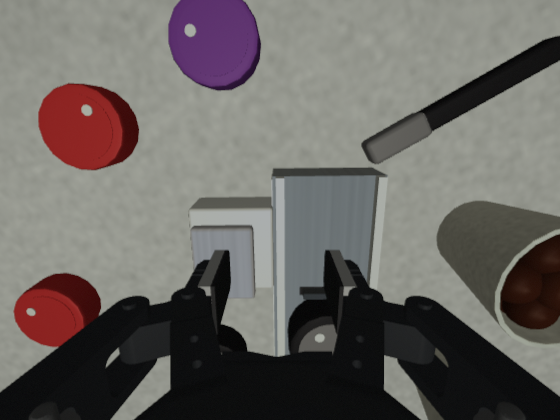

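View pics/scene2.png

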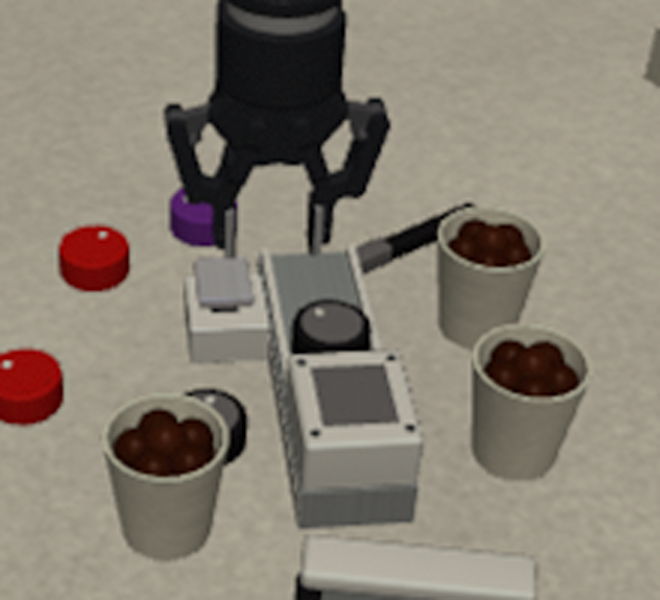

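Request:
arm_command([
  [-0.13,[0.006,0.0,0],[0,0,0]],
  [-0.13,[0.011,0.0,0],[0,0,0]],
  [-0.13,[0.015,0.0,0],[0,0,0]],
  [-0.13,[0.017,0.0,0],[0,0,0]],
  [-0.13,[0.017,0.0,0],[0,0,0]],
  [-0.13,[0.017,0.0,0],[0,0,0]],
])

```text
clock: 3.68
position: [0.5016, 0.1073, 0.0465]
eef_rot: [[0.005, -0.899, 0.438], [0.001, 0.438, 0.899], [-1.0, -0.004, 0.003]]
wrist_force: [0.4, -1.2, 1.6]
finger_gap: 0.0485
```

Request:
arm_command([
  [-0.13,[0.002,0.001,0],[0,0,0]],
  [-0.13,[0.003,0.001,0],[0,0,0]],
  [-0.13,[0.003,0.001,0],[0,0,0]],
  [-0.13,[0.003,0.001,0],[0,0,0]],
])

```text
clock: 4.02
position: [0.501, 0.1077, 0.0437]
eef_rot: [[0.006, -0.899, 0.438], [0.001, 0.438, 0.899], [-1.0, -0.004, 0.004]]
wrist_force: [1.5, -0.4, 2.2]
finger_gap: 0.0485
```

Run:
```python
from h import *
import cv2
s=arm.get_state(); print(s['clock'],s['position'],s['finger_gap'],s['wrist_force'],s['torque'])
for n in ['wrist','scene']:
    f=arm.grab_frame(n)[:,:,::-1].copy()
    cv2.imwrite(f'pics/{n}3.png',f if n=='wrist' else cv2.resize(f[120:260,230:370],None,fx=4,fy=4,interpolation=cv2.INTER_CUBIC))
```

```text
4.0167 [0.50103598 0.10774203 0.04365044] 0.04849596443449989 [ 1.49213038 -0.43561842  2.23351559] [-0.27439837 -0.29316826  0.05470408]
```

View pics/wrist3.png

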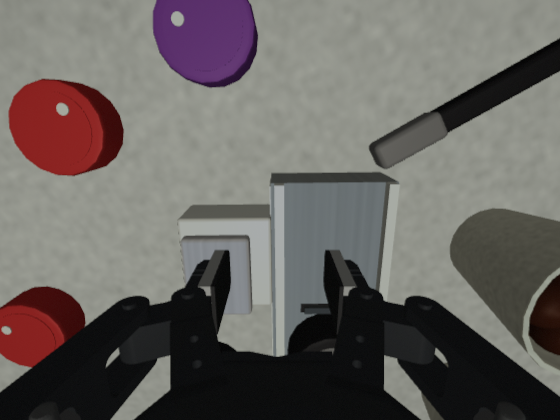

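View pics/scene3.png

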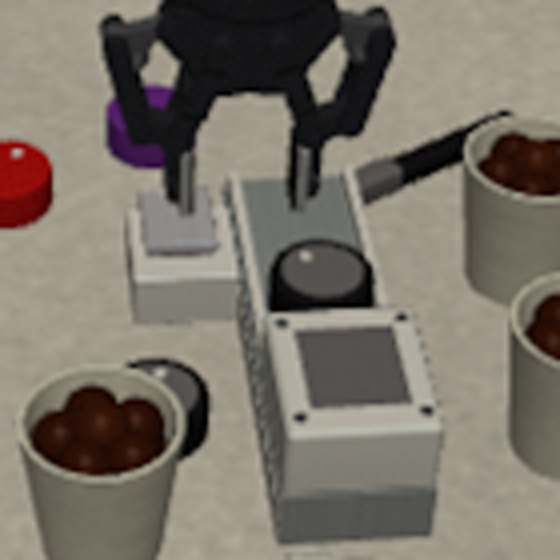

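Request:
arm_command([
  [-0.13,[0.003,0.001,0],[0,0,0]],
  [-0.13,[0.006,0.001,0],[0,0,0]],
  [-0.13,[0.008,0.001,0],[0,0,0]],
  [-0.13,[0.008,0.001,0],[0,0,0]],
  [-0.13,[0.008,0.001,0],[0,0,0]],
])

```text
clock: 4.53
position: [0.5002, 0.1085, 0.0371]
eef_rot: [[0.005, -0.899, 0.437], [-0.0, 0.437, 0.899], [-1.0, -0.005, 0.002]]
wrist_force: [-3.3, -2.4, 17.9]
finger_gap: 0.0479
```

Run:
```python
from h import *
import cv2
s=arm.get_state(); print(s['clock'],s['position'],s['finger_gap'],s['wrist_force'],s['torque'])
for n in ['wrist','scene']:
    f=arm.grab_frame(n)[:,:,::-1].copy()
    cv2.imwrite(f'pics/{n}4.png',f if n=='wrist' else cv2.resize(f[120:260,230:370],None,fx=4,fy=4,interpolation=cv2.INTER_CUBIC))
```

```text
4.5333 [0.50016319 0.10850177 0.03709137] 0.0479074612489583 [-3.27163542 -2.44176873 17.91062482] [-0.84078429  1.03040868  0.00947007]
```

View pics/wrist4.png

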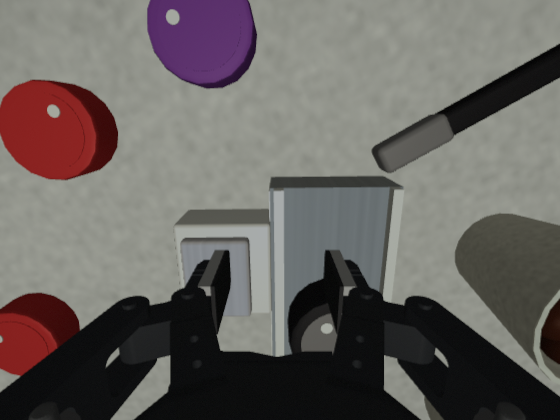

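View pics/scene4.png

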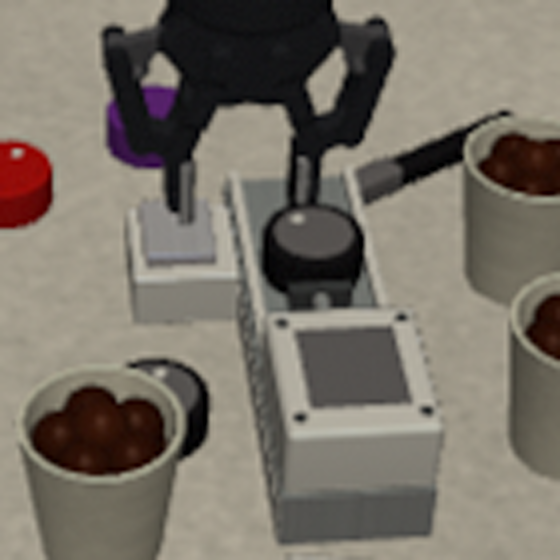

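Request:
arm_command([
  [-0.13,[0.001,0,0],[0,0,0]],
  [-0.13,[0.001,0,0],[0,0,0]],
  [-0.13,[0.001,0,0],[0,0,0]],
  [-0.13,[0.001,0,0],[0,0,0]],
  [-0.13,[0.001,0,0],[0,0,0]],
  [-0.13,[0.001,0,0],[0,0,0]],
])

```text
clock: 5.13
position: [0.5001, 0.1085, 0.0371]
eef_rot: [[0.005, -0.899, 0.437], [-0.001, 0.437, 0.899], [-1.0, -0.005, 0.001]]
wrist_force: [-2.5, -1.6, 14.4]
finger_gap: 0.0484
```

Run:
```python
from h import *
import cv2
a=[]
for i in range(2):
    s=arm.get_state(); print(s['clock'],s['position'],s['finger_gap'],s['wrist_force'])
    a.append(arm.grab_frame('scene')[:,:,::-1].copy()); w=arm.grab_frame('wrist')[:,:,::-1].copy()
cv2.imwrite('pics/wrist5.png',w)
f=a[-1];cv2.imwrite('pics/scene5.png',cv2.resize(f[120:260,230:370],None,fx=4,fy=4,interpolation=cv2.INTER_CUBIC))
print(cv2.absdiff(a[0],a[1])[120:260,230:370].max())
```

```text
5.1333 [0.50012285 0.10850713 0.03713084] 0.04842860377432382 [-2.45884971 -1.61150519 14.36188192]
5.2333 [0.50008079 0.10854744 0.03711866] 0.04811690161172221 [-2.42258092 -2.37362648 15.2834123 ]
7
```

View pics/scene5.png

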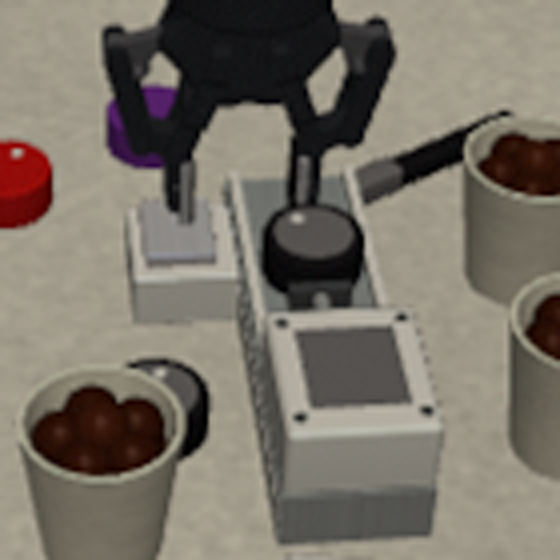

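View pics/wrist5.png

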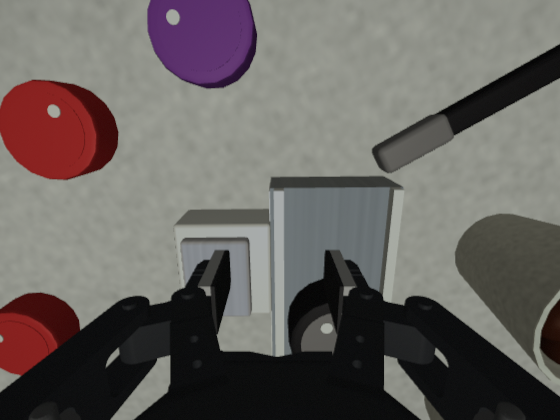

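```bash
python3 -c "
from rig import arm
print(arm.finish_job())"
```

```text
the job is handed in; nothing more can be done
None
```

I pressed the key down with one finger while the other waited over the chute. The puck sprang out and stopped against the waiting finger, and I handed the job in at about 5.2 s holding that pose.

- **Key:** it is at its stop under the finger. The total upward force on the tool was about 15 N, eased from 18 N.
- **Puck:** it lies flat, forward of its pocket and well short of the chute's open end. It looked the same in two pictures 0.1 s apart. The sideways force on the tool was about 3 N, slightly above the 2 to 2.7 N given for the spring.
- **Rest of the table:** nothing else appeared to have moved in the last scene and wrist pictures. They do not cover the whole table, and the arm blocked the top camera's view of the dispenser.
- **Position accuracy:** the top and scene cameras placed the dispenser about 5 mm apart. I used the top-camera position, and the wrist camera agreed with it to about 2 mm.

No check failed.

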